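# Pile the pill cases squarely on the cabinet's shelf tray

## Task

Stack the three teal pill cases into one neat pile on the white shelf tray, on top of the case that already lies there, every one flat with its lids up (one case still stands on its edge and must be laid over). Then, with the pile built and let go, press it firmly home (about 10 N, no ramming) until every case is flush against the tray's upright end stop, end on, and the pile is square, and leave it so. Leave the other toiletries where they are.

Things in the scene. Friction and masses are not known exactly. Their poses are not given: they have to be found in the camera images.
- tray: white melamine shelf tray, 240 x 210 mm, fixed on the counter; origin at the centre of its underside, z up; its floor is 12 mm above the counter; x points along the tray to the end stop; low rims (8 mm thick, 10 mm above the floor) run along both long sides at y = -101 and +101 mm
- stop: white upright end stop on the far part of the tray, fixed to it: 16 mm thick, 150 mm wide, 55 mm high above the tray floor. Origin at the foot of the middle of the face that the cases bear on, at floor height; that face is the plane x = 0 and looks to -x (towards the robot); the cases belong on its -x side, with their long axis along x. Same axes as the tray
- case_tray: teal closed two-row weekly pill case, a flat box 150 mm long (x) x 58 mm wide (y) x 18 mm thick (z), about 130 g; origin at its middle; +z is the lid side (14 small lids), the underside is plain. This one lies flat on the tray, askew and short of the stop
- case_flat: teal pill case, same size and frame as case_tray; lies flat, lids up, on the counter on one side of the tray
- case_edge: teal pill case, same size and frame as case_tray; stands on a long edge on the counter on the other side of the tray, so its 18 mm thickness is level and its lid side (+z) looks sideways; its top edge is 58 mm above the counter
- denture_case: bystander: teal rounded denture case 100 x 85 x 50 mm; origin under its centre
- hairbrush: bystander: chrome hairbrush 210 mm long, lying; origin under its middle, handle to -x
- dish: bystander: white ceramic trinket dish, 100 mm across, 22 mm high; origin under its centre
Things that resemble listed ones, but are neither listed nor needed, are in the scene too. Leave any orange look-alike of the case_tray alone.

How it is judged:
By the outcome, as a careful person would: the job done as asked, in the order asked, and still so for the second after the job is handed in, with the robot touching nothing.
It also fails if it takes over 72 s, if anything falls off the work surface, if the arm or the gripper's body presses on something with over 40 N, if the wrist force passes 120 N, or if a joint passes its speed limit or range.

## Robot

A 6-joint arm with a two-finger parallel gripper is mounted at the origin on the work surface. World frame = base frame: x ahead of the robot, y to its left, z up, the work surface at z = 0. Lengths are in m, angles in rad, forces in N, time in s.
With the tool pointing down it reaches from about 0.375 to 0.9 m from the base axis. Payload 3.1 kg.
Tool frame: the origin (TCP) lies midway between the tips of the shut fingers; the grasp point (between the pads) lies 19 mm behind it (manip.pinch_z is the distance from the TCP to the grasp point, in m); z points along the fingers, y is the line along which they close (so a half turn about z gives the same grasp; the last joint's range is limited). The gripper opens to 85 mm and grips with 20 to 120 N. Pads are 22 mm wide; open, the fingers measure 114 mm over their backs; the gripper's body (76 mm by 85 mm) begins 54 mm behind the grasp point. The pads swing forward as they close: fully open they stand 13 mm farther back than shut.
Start: joints at [-1.476, 0.527, 1.433, -0, 1.181, -0.178], TCP at [0.169, -0.602, 0.231] pointing down, gripper open.
Joint ranges: [-3.08, 3.08], [-0.75, 2.2], [0.22, 2.44], [-1.43, 4.57], [0, 2.65], [-2.85, 2.85]. Speed limits (rad/s): [2.79, 2.79, 3.14, 3.14, 3.14, 3.14].

## Interface

Orientations are given as a unit quaternion [x, y, z, w].
In Python, from station import manip, viewer, ticket gives the robot as it stands.
- The arm moves only by the shell command python3 -m creep 'ROWS' [FORCE]. ROWS is JSON, a list of rows, each an object with "slide": the shift along the tool's x, y, z in cm, a list of three; "angular": the turn, a rotation vector about the tool's x, y, z in rad, a list of three; "claw": the opening, from -1 (shut) to 1 (fully open). A call has 1 to 10 rows; each row shifts and turns the commanded pose from where the row before left it, along the tool's axes as they then stand; what a row does not reach is not made up. A row lasts 1/12 s, in which the tool goes at most 41.7 mm and 7.16 degrees, less where a joint would pass 70% of its speed; a pose out of reach is approached as far as the arm can. A call with a gripper value outside its range is refused whole. The fingers move at their own pace and stop on an object; FORCE is the grip in N (left out, the last holds). Time passes only in rows, so rows that do not move let the fingers close. It gives the time, the measured TCP pose, the force, the opening and the grip force at its end, in the units of the state.
- manip.sense(): the state, without advancing time (a new reading comes with each control period).
- viewer.snapshot(name): name is "scene" or "top"; returns the picture (420x560x3 uint8, blue, green, red); there is no depth.
- viewer.calibration(name): a dict with "fov_y" (degrees; the focal length in pixels is half the picture's height over the tangent of half this angle, whatever the lens; pixels are square), "cx", "cy" (the principal point, pixels), "T" (4x4, takes a point from camera to world coordinates). Camera axes: x right, y up, looking along -z (the intrinsics and any distortion apply to the point x, -y, -z); pixel columns grow to the right and rows downward; lengths in m; the calibration is good to about 2 mm. A picture is of the moment at which its call begins. calibration takes no time and is no camera call.
- ticket.sign_off(): hands the job in; it is judged then, once.
The state is a dict: "t": time; "q": joint angles; "qd": joint speeds; "tau": joint torques, N m; "tcp_pos": TCP position; "tool_rot": TCP orientation; "force": force on the tool from outside, world axes, zero at the start; "ft_torque": the same for the moment, N m; "finger_gap": opening from 0.0 (shut) to 1.0 (fully open); "gripper_force": force on a finger pad.
Only numpy, scipy, OpenCV 4.12 (cv2) and the standard library are available. Lean on these libraries where they do the work, as an engineer would, in place of code of your own. Each camera call takes 0.05 s, during which the arm holds its last target. There are 200 camera calls.

## Working session

There is one attempt and no reset: what is moved stays moved. The work goes in short steps, Python scripts to look and compute and a shell command to move; the robot and the scene stay as the last step left them, time stands still between calls to the robot, and variables do not carry over. Pictures are saved under pics/ and viewed, at most 10 in all, crops included, and the job is handed in when it is done.

```bash
mkdir -p pics; ls; python3 - <<'E'
from station import manip, viewer, ticket
import cv2, numpy as np
for n in ("scene","top"):
    im=viewer.snapshot(n); cv2.imwrite(f"pics/{n}0.png",im)
    print(n,{k:(np.round(v,4).tolist() if not isinstance(v,str) else v) for k,v in viewer.calibration(n).items()})
print(manip.sense(), manip.pinch_z)
E
```

```text
pics
scene {'fov_y': 51.4188, 'cx': 284.2634, 'cy': 207.5874, 'T': [[0.8248, -0.45, 0.3423, 0.8666], [0.5654, 0.6631, -0.4905, -0.4826], [-0.0062, 0.5981, 0.8014, 0.8844], [0.0, 0.0, 0.0, 1.0]]}
top {'fov_y': 56.0129, 'cx': 276.6415, 'cy': 207.7768, 'T': [[0.0059, 0.9987, -0.051, 0.4686], [-0.9999, 0.0066, 0.0129, 0.0388], [0.0132, 0.0509, 0.9986, 0.9774], [0.0, 0.0, 0.0, 1.0]]}
{'t': 0.1, 'q': array([-1.47553834e+00,  5.28386285e-01,  1.43379588e+00,  1.40210104e-05,
        1.18141701e+00, -1.78510053e-01]), 'qd': array([ 1.66077897e-04, -2.32226679e-03, -1.08011383e-03,  3.23767345e-05,
       -5.59256336e-04, -5.72493199e-04]), 'tau': array([-2.38980147e-04, -4.43305635e+01, -1.78585768e+01, -2.46618702e-04,
        3.88332177e-03, -1.44287287e-05]), 'tcp_pos': array([ 0.16893803, -0.6010502 ,  0.23041654]), 'tool_rot': array([ 9.90645867e-01,  1.36454239e-01,  4.82271220e-05, -1.00212128e-03]), 'force': array([ 0.15570943, -1.13505569,  0.54433626]), 'ft_torque': array([-0.01830663,  0.06166554,  0.02080374]), 'gripper_force': 0.0, 'finger_gap': 0.9993016155575153} 0.0187
```

View pics/scene0.png

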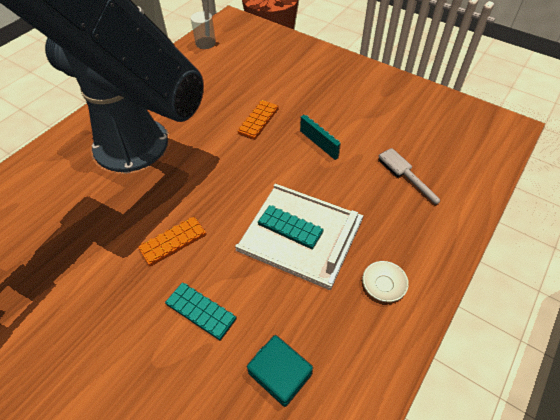

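View pics/top0.png

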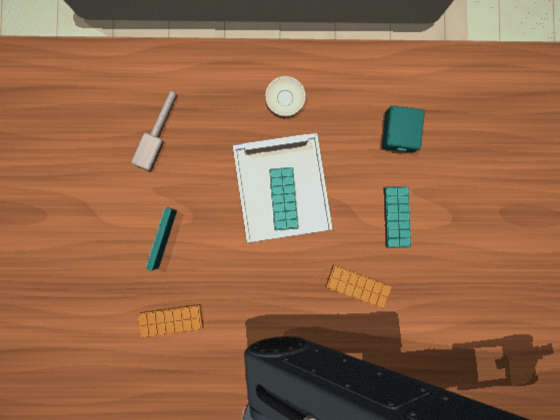

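```bash
cat > h.py <<'E'
import numpy as np, cv2
from station import manip, viewer
def cam(n):
    c=viewer.calibration(n); return 210/np.tan(np.radians(c['fov_y']/2)),c['cx'],c['cy'],np.array(c['T'])
def ray(n,uv):
    f,cx,cy,T=cam(n); uv=np.atleast_2d(uv).astype(float)
    d=np.c_[(uv[:,0]-cx)/f,-(uv[:,1]-cy)/f,-np.ones(len(uv))]@T[:3,:3].T
    return T[:3,3],d/np.linalg.norm(d,axis=1)[:,None]
def plane(n,uv,z):
    o,d=ray(n,uv); return o+d*((z-o[2])/d[:,2])[:,None]
def proj(n,P):
    f,cx,cy,T=cam(n); p=(np.atleast_2d(P)-T[:3,3])@T[:3,:3]
    return np.c_[cx+f*p[:,0]/-p[:,2],cy-f*p[:,1]/-p[:,2]]
def tri(uva,uvb,a='top',b='scene'):
    oa,da=ray(a,uva); ob,db=ray(b,uvb); out=[]
    for x,y in zip(da,db):
        s=np.linalg.lstsq(np.c_[x,-y],ob-oa,rcond=None)[0]
        p,q=oa+s[0]*x,ob+s[1]*y; out.append([*(p+q)/2,np.linalg.norm(p-q)])
    return np.array(out)
def teal(im):
    hsv=cv2.cvtColor(im,cv2.COLOR_BGR2HSV)
    m=cv2.inRange(hsv,(78,90,30),(98,255,255))
    m=cv2.morphologyEx(m,cv2.MORPH_CLOSE,np.ones((3,3)))
    cs=[c for c in cv2.findContours(m,cv2.RETR_EXTERNAL,cv2.CHAIN_APPROX_NONE)[0] if cv2.contourArea(c)>150]
    return m,cs
E
python3 - <<'E'
from h import *
np.set_printoptions(precision=4,suppress=True)
for n in ("scene","top"):
    im=cv2.imread(f"pics/{n}0.png"); m,cs=teal(im)
    for c in cs:
        r=cv2.minAreaRect(c); a=cv2.approxPolyDP(c,3,True)[:,0]
        print(n,np.round(r[0],1),np.round(r[1],1),round(r[2],1),'poly',a.tolist())
    hsv=cv2.cvtColor(im,cv2.COLOR_BGR2HSV); w=cv2.inRange(hsv,(0,0,150),(180,60,255))
    for c in cv2.findContours(w,cv2.RETR_EXTERNAL,cv2.CHAIN_APPROX_NONE)[0]:
        if cv2.contourArea(c)>3000 and 120<c[:,0,1].mean()<300: print('white',n,cv2.approxPolyDP(c,4,True)[:,0].tolist())
a=cv2.imread("pics/scene0.png"); b=cv2.imread("pics/top0.png")
f=lambda i:cv2.resize(i,(400,300),interpolation=cv2.INTER_CUBIC)
t=np.vstack([np.hstack([f(a[100:175,280:380]),f(a[175:295,220:380])]),np.hstack([f(b[195:285,110:230]),f(b[125:251,220:388])])])
cv2.imwrite("pics/crop1.png",t)
E
```

```text
scene [279.1 369.8] [56.1 48.4] 40.6 poly [[273, 336], [247, 367], [285, 405], [310, 375], [311, 366]]
scene [200.5 309.7] [67.1 28.8] 33.7 poly [[182, 283], [166, 303], [220, 339], [235, 317]]
scene [290.1 225.7] [62.4 23.3] 24.4 poly [[259, 219], [270, 229], [311, 248], [322, 231], [319, 226], [269, 206]]
scene [319.3 136.1] [53.7 16.1] 38.7 poly [[301, 116], [301, 131], [336, 158], [338, 141], [307, 116]]
white scene [[479, 264], [460, 306], [513, 334], [522, 330], [536, 292]]
white scene [[275, 184], [350, 214], [274, 188], [236, 246], [331, 285], [362, 215]]
top [160.4 239.1] [11.5 63.9] 17.5 poly [[171, 209], [163, 212], [147, 263], [149, 269], [158, 265], [175, 212]]
top [397.4 216.5] [59.8 24. ] 88.0 poly [[386, 187], [387, 246], [409, 246], [407, 187]]
top [283.6 198.3] [60.5 23. ] 85.0 poly [[292, 168], [270, 170], [275, 229], [297, 227]]
top [402.9 128.8] [37.7 43.7] 6.0 poly [[392, 106], [386, 112], [383, 147], [405, 151], [419, 148], [423, 110]]
white top [[316, 133], [233, 145], [247, 242], [331, 229]]
```

View pics/crop1.png

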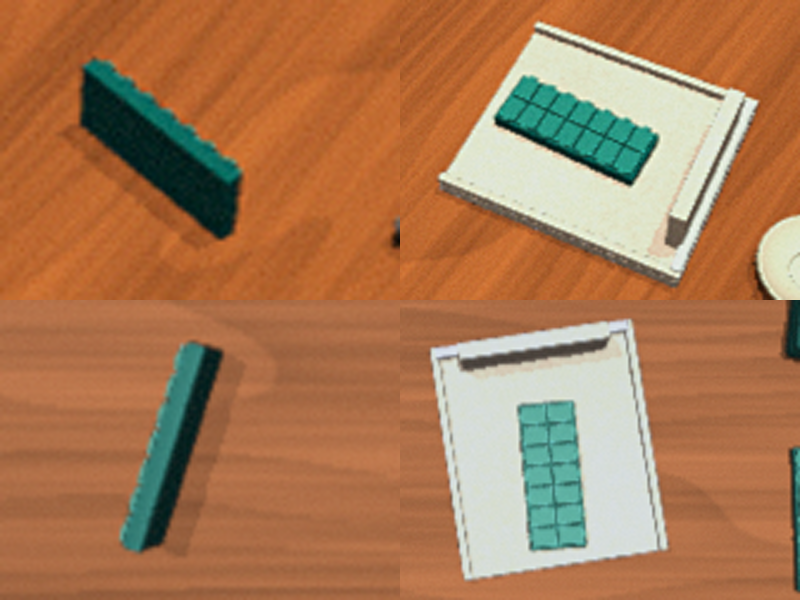

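The crops show the edge case's plain dark underside facing −y, towards the tray. The serrated lids face +y, on the left of the strip at top-view pixels (171,209)–(149,269), so it must tip towards −y. case_tray sits at top pixel (284,198) and case_flat at (397,216).

```bash
cat >> h.py <<'E'
def bright(im,vt):
    hsv=cv2.cvtColor(im,cv2.COLOR_BGR2HSV)
    m=cv2.inRange(hsv,(74,60,vt),(98,255,255))
    m=cv2.morphologyEx(m,cv2.MORPH_CLOSE,np.ones((5,5)))
    return [c for c in cv2.findContours(m,cv2.RETR_EXTERNAL,cv2.CHAIN_APPROX_NONE)[0] if cv2.contourArea(c)>100]
def tops(n,im,z,vt=100):
    "rects of lit faces, in world at height z"
    out=[]
    for c in bright(im,vt):
        P=plane(n,c[:,0],z)[:,:2]; r=cv2.minAreaRect((P*1000).astype(np.float32))
        b=cv2.boxPoints(r); e=[b[1]-b[0],b[2]-b[1]]; L=max(e,key=np.linalg.norm)
        out.append((np.array(r[0])/1000,sorted(r[1]),(np.degrees(np.arctan2(L[1],L[0]))+90)%180-90))
    return out
E
python3 - <<'E'
from h import *
np.set_printoptions(precision=4,suppress=True)
for n in ("top","scene"):
    im=cv2.imread(f"pics/{n}0.png")
    for z in (.018,.030,.058):
        for r in tops(n,im,z): print(n,z,r[0],np.round(r[1],1),round(r[2],2))
top,sc=[cv2.imread(f"pics/{n}0.png") for n in("top","scene")]
# triangulate centres of lit faces
for n,im in(("top",top),("scene",sc)):
    for c in bright(im,100):
        M=cv2.moments(c); print(n,round(M['m10']/M['m00'],1),round(M['m01']/M['m00'],1),cv2.approxPolyDP(c,3,True)[:,0].tolist())
W=np.array([[316,133],[233,145],[247,242],[331,229]])
for z in(.012,.022): print('tray',z,plane('top',W,z)[:,:2].tolist())
E
```

```text
top 0.018 [0.4423 0.3128] [ 16.6 153.2] -16.47
top 0.018 [ 0.4985 -0.2699] [ 57.3 145.1] 1.51
top 0.018 [0.5409 0.0098] [ 57.7 149.4] 5.4
top 0.018 [ 0.7154 -0.2905] [ 81.6 106.2] -6.64
top 0.03 [0.4426 0.3094] [ 16.3 151.2] -16.47
top 0.03 [ 0.4981 -0.266 ] [ 56.6 143.2] 1.51
top 0.03 [0.54   0.0101] [ 56.9 147.6] 5.4
top 0.03 [ 0.7123 -0.2863] [ 80.6 104.9] -6.64
top 0.058 [0.4434 0.3014] [ 15.9 146.8] -16.47
top 0.058 [ 0.4973 -0.257 ] [ 54.9 139. ] 1.51
top 0.058 [0.5379 0.011 ] [ 55.3 143.2] 5.4
top 0.058 [ 0.7051 -0.2767] [ 78.2 101.8] -6.64
scene 0.018 [ 0.7056 -0.2755] [ 80.9 100.6] -7.17
scene 0.018 [ 0.4996 -0.2725] [ 57.1 146.7] 1.7
scene 0.018 [0.536  0.0147] [ 58.8 148. ] 5.86
scene 0.018 [0.4221 0.337 ] [ 14.9 151.9] -16.76
scene 0.03 [ 0.7079 -0.2783] [79.8 99.2] -7.17
scene 0.03 [ 0.5047 -0.2755] [ 56.3 144.6] 1.7
scene 0.03 [0.5406 0.0079] [ 58.  145.9] 5.86
scene 0.03 [0.4282 0.3257] [ 14.7 149.8] -16.76
scene 0.058 [ 0.7131 -0.285 ] [77.2 95.9] -7.17
scene 0.058 [ 0.5166 -0.2822] [ 54.5 139.9] 1.7
scene 0.058 [ 0.5513 -0.0082] [ 56.1 141.2] 5.86
scene 0.058 [0.4426
[... 243 characters left out ...]
392, 106], [388, 143], [405, 150], [406, 146], [420, 147], [423, 110]]
scene 279.6 367.4 [[275, 336], [249, 366], [285, 399], [310, 367]]
scene 200.4 309.5 [[181, 283], [165, 302], [219, 337], [235, 316]]
scene 290.3 224.4 [[258, 221], [312, 244], [322, 229], [272, 205]]
scene 320.6 129.6 [[301, 116], [339, 143], [307, 116]]
tray 0.012 [[0.7039189964169785, -0.07002119401723578], [0.6721512469637484, 0.13481792314486374], [0.4340016574479766, 0.09802795777447045], [0.46681481790769175, -0.10695586867209597]]
tray 0.022 [[0.7014817220845562, -0.06889437458894643], [0.6700430299058313, 0.13382297434072926], [0.43436024575711973, 0.09741408745220184], [0.4668335203472148, -0.10544647183162428]]
```

```bash
cat >> h.py <<'E'
from scipy.spatial.transform import Rotation as R
def go(p,yaw,steps=True):
    "print total slide (cm, tool axes) and tool-z turn (rad) to reach p, tool down at yaw (deg)"
    s=manip.sense(); r=R.from_quat(s['tool_rot']); g=R.from_euler('z',yaw,degrees=True)*R.from_euler('x',180,degrees=True)
    d=np.array(p)-s['tcp_pos']
    print('turn',np.round((r.inv()*g).as_rotvec(),4),'slide@now cm',np.round(r.inv().apply(d)*100,2),'slide@goal cm',np.round(g.inv().apply(d)*100,2),'len',round(np.linalg.norm(d)*1000))
E
python3 - <<'E'
from h import *
np.set_printoptions(precision=4,suppress=True)
g=cv2.cvtColor(cv2.imread("pics/top0.png"),cv2.COLOR_BGR2GRAY)
for u in range(248,308,8): print(u,g[135:165,u].tolist())
C=np.array([.569,.014]); a=np.radians(8.8); ex=np.array([np.cos(a),np.sin(a)])
go([.540,.009,.10],5.6)
E
```

```text
248 [112, 112, 121, 119, 118, 113, 115, 159, 206, 220, 217, 220, 220, 220, 141, 74, 69, 67, 73, 115, 188, 218, 219, 218, 218, 218, 218, 218, 219, 219]
256 [111, 114, 119, 118, 116, 118, 174, 211, 219, 219, 219, 220, 220, 143, 75, 68, 68, 93, 178, 202, 206, 204, 206, 216, 218, 219, 219, 219, 216, 219]
264 [110, 116, 116, 116, 123, 197, 219, 220, 219, 219, 220, 217, 141, 77, 65, 68, 94, 178, 201, 204, 205, 208, 218, 217, 217, 217, 218, 216, 218, 218]
272 [116, 111, 111, 113, 196, 220, 220, 220, 218, 220, 193, 122, 75, 69, 66, 102, 185, 207, 201, 200, 215, 217, 217, 217, 217, 218, 218, 217, 218, 219]
280 [120, 112, 115, 197, 221, 219, 219, 220, 219, 151, 81, 66, 72, 69, 108, 181, 201, 200, 206, 213, 217, 215, 217, 218, 217, 217, 219, 217, 219, 216]
288 [119, 149, 204, 221, 219, 219, 219, 220, 144, 76, 66, 65, 76, 108, 185, 206, 208, 213, 217, 218, 216, 216, 217, 217, 218, 216, 217, 216, 217, 217]
296 [176, 214, 220, 218, 219, 220, 221, 141, 72, 67, 69, 80, 117, 184, 204, 203, 213, 217, 216, 216, 218, 219, 218, 219, 217, 218, 219, 218, 218, 217]
304 [219, 218, 216, 219, 219, 216, 139, 74, 64, 63, 97, 182, 200, 205, 204, 212, 217, 216, 218, 217, 217, 216, 217, 217, 215, 217, 217, 217, 216, 219]
turn [-0.002  -0.0002  0.176 ] slide@now cm [ 52.21 -48.68  13.16] slide@goal cm [ 42.88 -57.09  13.04] len 726
```

```bash
python3 -m creep '[{"slide":[0,0,0],"angular":[0,0,0.088],"claw":1},{"slide":[0,0,0],"angular":[0,0,0.088],"claw":1},{"slide":[2.26,-3.0,0.69],"angular":[0,0,0],"claw":1},{"slide":[2.26,-3.0,0.69],"angular":[0,0,0],"claw":1},{"slide":[2.26,-3.0,0.69],"angular":[0,0,0],"claw":1},{"slide":[2.26,-3.0,0.69],"angular":[0,0,0],"claw":1},{"slide":[2.26,-3.0,0.69],"angular":[0,0,0],"claw":1},{"slide":[2.26,-3.0,0.69],"angular":[0,0,0],"claw":1},{"slide":[2.26,-3.0,0.69],"angular":[0,0,0],"claw":1},{"slide":[2.26,-3.0,0.69],"angular":[0,0,0],"claw":1}]' 20
python3 -m creep '[{"slide":[2.26,-3.0,0.69],"angular":[0,0,0],"claw":1},{"slide":[2.26,-3.0,0.69],"angular":[0,0,0],"claw":1},{"slide":[2.26,-3.0,0.69],"angular":[0,0,0],"claw":1},{"slide":[2.26,-3.0,0.69],"angular":[0,0,0],"claw":1},{"slide":[2.26,-3.0,0.69],"angular":[0,0,0],"claw":1},{"slide":[2.26,-3.0,0.69],"angular":[0,0,0],"claw":1},{"slide":[2.26,-3.0,0.69],"angular":[0,0,0],"claw":1},{"slide":[2.26,-3.0,0.69],"angular":[0,0,0],"claw":1},{"slide":[2.26,-3.0,0.69],"angular":[0,0,0],"claw":1}]'
python3 -m creep '[{"slide":[2.26,-3.0,0.69],"angular":[0,0,0],"claw":1},{"slide":[2.26,-3.0,0.69],"angular":[0,0,0],"claw":1},{"slide":[0,0,0],"angular":[0,0,0],"claw":1}]'
python3 - <<'E'
from h import *
np.set_printoptions(precision=4,suppress=True)
v={248:154.3,256:152.6,264:151.6,272:150.5,280:149.4,288:148.4,296:147.3,304:145.5}
k=np.polyfit(list(v),list(v.values()),1)
P=plane('top',[[u,np.polyval(k,u)] for u in(250,276,303)],.012)[:,:2]
Q=plane('top',[[u,w] for u,w in((256,148),(280,144),(304,141))],.067)[:,:2]
C=np.array([.569,.014]); a=np.radians(8.8); ex=np.array([np.cos(a),np.sin(a)])
print('face x in tray',(P-C)@ex,(Q-C)@ex, 'yaw from face',np.degrees(np.arctan2(*(P[0]-P[2])[[0,1]]*[-1,1])))
go([.540,.009,.10],5.6)
E
```

```text
t: 0.93
tcp_pos: [0.326, -0.3434, 0.1757]
tool_rot: [0.999, 0.049, -0.0, -0.0]
force: [0.4, 0.2, 0.3]
finger_gap: 1.0
gripper_force: 0.0
t: 1.68
tcp_pos: [0.5021, -0.0548, 0.1134]
tool_rot: [0.999, 0.049, -0.0, -0.0]
force: [0.8, -0.9, 0.1]
finger_gap: 0.999
gripper_force: 0.0
t: 1.93
tcp_pos: [0.5434, 0.0127, 0.0991]
tool_rot: [0.999, 0.052, 0.001, -0.001]
force: [1.1, 0.0, -0.2]
finger_gap: 1.0
gripper_force: 0.0
face x in tray [0.0928 0.0929 0.0931] [0.0934 0.0947 0.0936] yaw from face 8.920623215676555
turn [-0.0012 -0.0022  0.0058] slide@now cm [-0.38  0.33 -0.09] slide@goal cm [-0.37  0.33 -0.09] len 5
```

```bash
python3 -m creep '[{"slide":[-0.38,0.33,0],"angular":[0,0,0.006],"claw":1},{"slide":[0,0,3],"angular":[0,0,0],"claw":1},{"slide":[0,0,3],"angular":[0,0,0],"claw":1},{"slide":[0,0,2],"angular":[0,0,0],"claw":1},{"slide":[0,0,0.8],"angular":[0,0,0],"claw":1},{"slide":[0,0,0],"angular":[0,0,0],"claw":-1},{"slide":[0,0,0],"angular":[0,0,0],"claw":-1},{"slide":[0,0,0],"angular":[0,0,0],"claw":-1},{"slide":[0,0,0],"angular":[0,0,0],"claw":-1}]' 20
python3 - <<'E'
from h import *
np.set_printoptions(precision=4,suppress=True)
go([.575,.015,.02],8.8)
E
```

```text
t: 2.68
tcp_pos: [0.5381, 0.0033, 0.0135]
tool_rot: [0.999, 0.046, 0.001, 0.0]
force: [-0.5, 0.1, -1.1]
finger_gap: 0.675
gripper_force: 23.1
turn [ 0.001  -0.0024 -0.062 ] slide@now cm [ 3.79 -0.82 -0.64] slide@goal cm [ 3.83 -0.59 -0.65] len 39
```

```bash
python3 -m creep '[{"slide":[0,0,-0.6],"angular":[0,0,-0.031],"claw":-1},{"slide":[0,0,0],"angular":[0,0,-0.031],"claw":-1},{"slide":[1.8,-0.3,0],"angular":[0,0,0],"claw":-1},{"slide":[1.8,-0.3,0],"angular":[0,0,0],"claw":-1},{"slide":[0,0,0],"angular":[0,0,0],"claw":-1},{"slide":[0,0,0],"angular":[0,0,0],"claw":-1},{"slide":[0,0,0],"angular":[0,0,0],"claw":-1}]' 25
python3 - <<'E'
from h import *
np.set_printoptions(precision=4,suppress=True)
go([.5725,.0145,.0135],8.8)
E
```

```text
t: 3.27
tcp_pos: [0.5709, 0.0154, 0.0186]
tool_rot: [0.997, 0.077, -0.001, -0.0]
force: [-1.1, -0.1, -1.4]
finger_gap: 0.669
gripper_force: 29.5
turn [-0.0002  0.001   0.0006] slide@now cm [0.14 0.11 0.51] slide@goal cm [0.14 0.11 0.51] len 5
```

```bash
python3 -m creep '[{"slide":[0.14,0.11,0.3],"angular":[0,0,0],"claw":-1},{"slide":[0,0,0.2],"angular":[0,0,0],"claw":-1},{"slide":[0,0,0],"angular":[0,0,0],"claw":1},{"slide":[0,0,0],"angular":[0,0,0],"claw":1},{"slide":[0,0,0],"angular":[0,0,0],"claw":1},{"slide":[0,0,0],"angular":[0,0,0],"claw":1},{"slide":[0,0,-3],"angular":[0,0,0],"claw":1},{"slide":[0,0,-3],"angular":[0,0,0],"claw":1},{"slide":[0,0,-3],"angular":[0,0,0.063],"claw":1},{"slide":[0,0,0],"angular":[0,0,0.063],"claw":1}]' 20
python3 -m creep '[{"slide":[-1,3.55,0],"angular":[0,0,0],"claw":1},{"slide":[-1,3.55,0],"angular":[0,0,0],"claw":1},{"slide":[-1,3.55,0],"angular":[0,0,0],"claw":1},{"slide":[-1,3.55,0],"angular":[0,0,0],"claw":1},{"slide":[-1,3.55,0],"angular":[0,0,0],"claw":1},{"slide":[-1,3.55,0],"angular":[0,0,0],"claw":1},{"slide":[-1,3.55,0],"angular":[0,0,0],"claw":1},{"slide":[-1,3.55,0],"angular":[0,0,0],"claw":1},{"slide":[0,0,0],"angular":[0,0,0],"claw":1},{"slide":[0,0,0],"angular":[0,0,0],"claw":1}]'
python3 -m creep '[{"slide":[0,0,0],"angular":[0,0,0],"claw":1}]'
python3 - <<'E'
from h import *
np.set_printoptions(precision=4,suppress=True)
for n in("top","scene"):
    im=viewer.snapshot(n); cv2.imwrite(f"pics/{n}1.png",im)
    for r in tops(n,im,.03): print(n,r[0],np.round(r[1],1),round(r[2],2))
go([.499,-.271,.10],1.6)
E
```

```text
t: 4.1
tcp_pos: [0.5772, 0.0139, 0.1086]
tool_rot: [1.0, 0.013, 0.005, 0.001]
force: [0.5, -1.1, -0.0]
finger_gap: 0.999
gripper_force: 0.0
t: 4.93
tcp_pos: [0.5009, -0.2739, 0.1033]
tool_rot: [1.0, 0.012, 0.0, 0.0]
force: [-1.0, 1.5, -0.1]
finger_gap: 0.999
gripper_force: 0.0
t: 5.02
tcp_pos: [0.5009, -0.2712, 0.103]
tool_rot: [1.0, 0.013, -0.0, -0.001]
force: [-0.7, 0.5, -0.1]
finger_gap: 1.001
gripper_force: 0.0
top [0.4422 0.3093] [ 17.  151.9] -16.52
top [ 0.5462 -0.2632] [46.  55.9] -89.58
top [0.5763 0.0156] [ 57.  147.2] 8.78
top [ 0.7118 -0.2856] [ 82.8 106.1] -6.55
scene [ 0.7078 -0.2788] [81.7 99.2] -6.09
scene [ 0.5466 -0.2742] [56.3 61.5] 1.7
scene [0.578 0.012] [ 59.9 147.4] 9.28
scene [0.4287 0.3254] [ 15.  150.9] -16.54
turn [-0.0011  0.0009  0.0014] slide@now cm [-0.23  0.09  0.31] slide@goal cm [-0.23  0.09  0.31] len 4
```

View pics/top1.png

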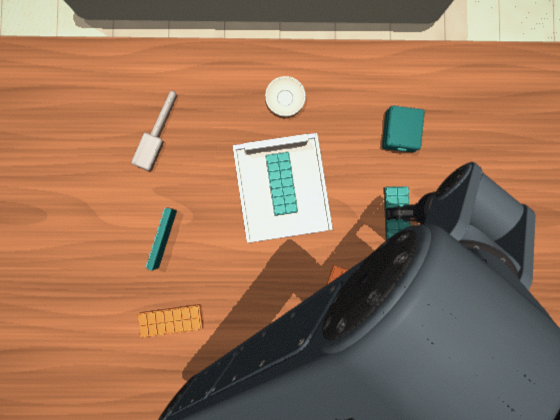

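The top view shows case_tray now squared at about (282,184), a little short of the stop. The gripper is hovering over case_flat at (397,213). Next is grasping it.

```bash
python3 -m creep '[{"slide":[-0.23,0.09,3],"angular":[0,0,0],"claw":1},{"slide":[0,0,3],"angular":[0,0,0],"claw":1},{"slide":[0,0,3],"angular":[0,0,0],"claw":1},{"slide":[0,0,1.0],"angular":[0,0,0],"claw":1},{"slide":[0,0,0],"angular":[0,0,0],"claw":-1},{"slide":[0,0,0],"angular":[0,0,0],"claw":-1},{"slide":[0,0,0],"angular":[0,0,0],"claw":-1},{"slide":[0,0,0],"angular":[0,0,0],"claw":-1},{"slide":[0,0,0],"angular":[0,0,0],"claw":-1}]' 25
python3 -m creep '[{"slide":[0,0,-3],"angular":[0,0,0],"claw":-1},{"slide":[0,0,-3],"angular":[0,0,0],"claw":-1},{"slide":[0,0,-3],"angular":[0,0,-0.063],"claw":-1},{"slide":[0,0,0],"angular":[0,0,-0.063],"claw":-1},{"slide":[0,0,0],"angular":[0,0,0],"claw":-1},{"slide":[0,0,0],"angular":[0,0,0],"claw":-1}]' 25
python3 - <<'E'
from h import *
go([.5755,.0148,.08],8.8)
E
```

```text
t: 5.87
tcp_pos: [0.4999, -0.2731, 0.0046]
tool_rot: [1.0, 0.014, 0.001, 0.001]
force: [-0.0, -0.4, -1.8]
finger_gap: 0.669
gripper_force: 28.6
t: 6.37
tcp_pos: [0.4989, -0.2726, 0.094]
tool_rot: [0.997, 0.076, 0.0, 0.0]
force: [-0.5, 0.0, -2.2]
finger_gap: 0.674
gripper_force: 28.6
turn [ 0.0005 -0.0005 -0.0014] slide@now cm [ 11.92 -27.25   1.39] slide@goal cm [ 11.96 -27.23   1.4 ] len 298
```

```bash
python3 -m creep '[{"slide":[1.49,-3.4,0],"angular":[0,0,0],"claw":-1},{"slide":[1.49,-3.4,0],"angular":[0,0,0],"claw":-1},{"slide":[1.49,-3.4,0],"angular":[0,0,0],"claw":-1},{"slide":[1.49,-3.4,0],"angular":[0,0,0],"claw":-1},{"slide":[1.49,-3.4,0],"angular":[0,0,0],"claw":-1},{"slide":[1.49,-3.4,0],"angular":[0,0,0],"claw":-1},{"slide":[1.49,-3.4,0],"angular":[0,0,0],"claw":-1},{"slide":[1.49,-3.4,0.5],"angular":[0,0,0],"claw":-1},{"slide":[0,0,1],"angular":[0,0,0],"claw":-1},{"slide":[0,0,1],"angular":[0,0,0],"claw":-1}]'
python3 -m creep '[{"slide":[0,0,0],"angular":[0,0,0],"claw":-1},{"slide":[0,0,0],"angular":[0,0,0],"claw":-1},{"slide":[0,0,0],"angular":[0,0,0],"claw":-1},{"slide":[0,0,0],"angular":[0,0,0],"claw":-1}]'
python3 - <<'E'
from h import *
go([.5755,.0148,.0346],8.8)
for n in("top","scene"):
    im=viewer.snapshot(n)
    for r in tops(n,im,.09): print(n,r[0],np.round(r[1],1),round(r[2],2))
E
```

```text
t: 7.2
tcp_pos: [0.5747, 0.0167, 0.0669]
tool_rot: [0.997, 0.078, -0.001, -0.0]
force: [-1.1, -1.3, -0.9]
finger_gap: 0.672
gripper_force: 28.6
t: 7.53
tcp_pos: [0.5753, 0.0129, 0.0683]
tool_rot: [0.997, 0.076, 0.0, 0.0]
force: [0.1, 0.4, -2.1]
finger_gap: 0.67
gripper_force: 28.6
turn [ 0.0001 -0.0001 -0.0023] slide@now cm [ 0.05 -0.18  3.37] slide@goal cm [ 0.05 -0.18  3.37] len 34
top [0.46318945 0.28622223] [ 15.8 102. ] -16.57
top [ 0.69642078 -0.26481332] [77.7 99.4] -6.64
scene [ 0.7190509  -0.29328867] [75.3 92.5] -6.81
scene [0.63916876 0.00512863] [75.5 76.5] -10.25
```

```bash
python3 -m creep '[{"slide":[0.05,-0.15,1],"angular":[0,0,0],"claw":-1},{"slide":[0,0,1],"angular":[0,0,0],"claw":-1},{"slide":[0,0,0.8],"angular":[0,0,0],"claw":-1},{"slide":[0,0,0.3],"angular":[0,0,0],"claw":-1},{"slide":[0,0,0],"angular":[0,0,0],"claw":-1},{"slide":[0,0,0],"angular":[0,0,0],"claw":-1}]'
python3 - <<'E'
from h import *
go([.5755,.0148,.0346],8.8)
E
```

```text
t: 8.13
tcp_pos: [0.5752, 0.0161, 0.0366]
tool_rot: [0.997, 0.077, -0.001, -0.0]
force: [0.6, 0.1, -1.1]
finger_gap: 0.669
gripper_force: 28.6
turn [-0.0004  0.001   0.0003] slide@now cm [0.01 0.13 0.2 ] slide@goal cm [0.01 0.13 0.2 ] len 2
```

```bash
python3 -m creep '[{"slide":[0,0.1,0.2],"angular":[0,0,0],"claw":-1},{"slide":[0,0,0.1],"angular":[0,0,0],"claw":-1},{"slide":[0,0,0],"angular":[0,0,0],"claw":-1},{"slide":[0,0,0],"angular":[0,0,0],"claw":1},{"slide":[0,0,0],"angular":[0,0,0],"claw":1},{"slide":[0,0,0],"angular":[0,0,0],"claw":1},{"slide":[0,0,0],"angular":[0,0,0],"claw":1},{"slide":[0,0,-2],"angular":[0,0,0],"claw":1},{"slide":[0,0,-3],"angular":[0,0,0],"claw":1},{"slide":[0,0,-4],"angular":[0,0,0],"claw":1}]'
python3 -m creep '[{"slide":[0,0,-0.5],"angular":[0,0,0.111],"claw":-1},{"slide":[0,0,0],"angular":[0,0,0.111],"claw":-1},{"slide":[0,0,0],"angular":[0,0,0.111],"claw":-1},{"slide":[0,0,0],"angular":[0,0,0.111],"claw":-1},{"slide":[-2.08,-2.85,0],"angular":[0,0,0],"claw":-1},{"slide":[-2.08,-2.85,0],"angular":[0,0,0],"claw":-1},{"slide":[-2.08,-2.85,0],"angular":[0,0,0],"claw":-1},{"slide":[-2.08,-2.85,0],"angular":[0,0,0],"claw":-1},{"slide":[-2.08,-2.85,0],"angular":[0,0,0],"claw":-1},{"slide":[-2.08,-2.85,0],"angular":[0,0,0],"claw":-1}]'
python3 -m creep '[{"slide":[-2.08,-2.85,0],"angular":[0,0,0],"claw":-1},{"slide":[-2.08,-2.85,0],"angular":[0,0,0],"claw":-1},{"slide":[-2.08,-2.85,0],"angular":[0,0,0],"claw":-1},{"slide":[-2.08,-2.85,0],"angular":[0,0,0],"claw":-1},{"slide":[0,0,0],"angular":[0,0,0],"claw":-1},{"slide":[0,0,0],"angular":[0,0,0],"claw":-1}]'
python3 - <<'E'
from h import *
go([.457,.348,.045],-16.6)
for n in("top","scene"):
    im=viewer.snapshot(n);cv2.imwrite(f"pics/{n}2.png",im)
    for r in tops(n,im,.048): print(n,r[0],np.round(r[1],1),round(r[2],2))
E
```

```text
t: 8.97
tcp_pos: [0.5735, 0.0153, 0.1228]
tool_rot: [0.997, 0.077, -0.003, -0.001]
force: [0.4, 0.8, 0.4]
finger_gap: 1.003
gripper_force: 0.0
t: 9.8
tcp_pos: [0.5042, 0.2159, 0.1294]
tool_rot: [0.989, -0.145, 0.0, -0.0]
force: [-0.2, 0.7, 0.0]
finger_gap: -0.001
gripper_force: 0.0
t: 10.3
tcp_pos: [0.4568, 0.3493, 0.1293]
tool_rot: [0.99, -0.143, 0.0, -0.0]
force: [-0.4, -0.7, 0.4]
finger_gap: -0.002
gripper_force: 0.0
turn [-0.0001 -0.0003  0.0037] slide@now cm [0.05 0.12 8.43] slide@goal cm [0.05 0.12 8.43] len 84
top [0.47291217 0.2954902 ] [16.3 86.3] -17.26
top [0.57340253 0.01562482] [ 56.8 147.6] 8.97
top [ 0.70761871 -0.27981897] [ 79.5 103.3] -6.8
scene [ 0.7107915  -0.28294614] [77.3 96.4] -6.34
scene [0.57865533 0.00808285] [ 68.6 152.9] 9.1
```

View pics/scene2.png

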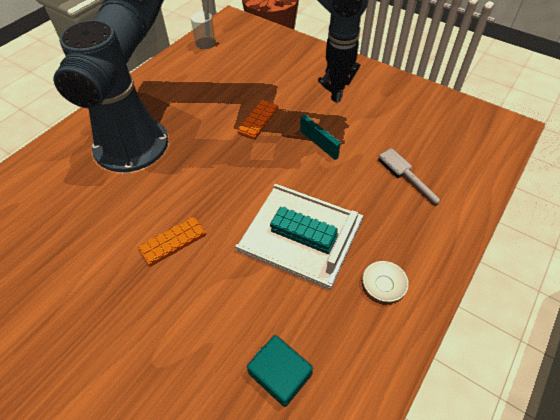

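Two cases are stacked neatly on the tray around (305,230). The shut gripper is behind the edge case, on its lid side at (338,90). Next I lower and tip it over.

```bash
python3 -m creep '[{"slide":[0,0,3],"angular":[0,0,0],"claw":-1},{"slide":[0,0,3],"angular":[0,0,0],"claw":-1},{"slide":[0,0,2.4],"angular":[0,0,0],"claw":-1},{"slide":[0,1,0],"angular":[0,0,0],"claw":-1},{"slide":[0,1,0],"angular":[0,0,0],"claw":-1},{"slide":[0,0.6,0],"angular":[0,0,0],"claw":-1},{"slide":[0,0.6,0],"angular":[0,0,0],"claw":-1},{"slide":[0,0.6,0],"angular":[0,0,0],"claw":-1},{"slide":[0,0.6,0],"angular":[0,0,0],"claw":-1},{"slide":[0,0.6,0],"angular":[0,0,0],"claw":-1}]'
python3 -m creep '[{"slide":[0,0.5,0],"angular":[0,0,0],"claw":-1},{"slide":[0,0,0],"angular":[0,0,0],"claw":-1},{"slide":[0,0,0],"angular":[0,0,0],"claw":-1},{"slide":[0,-3,0],"angular":[0,0,0],"claw":-1},{"slide":[0,-3,-2],"angular":[0,0,0],"claw":1},{"slide":[0,-1,-3],"angular":[0,0,0],"claw":1},{"slide":[0,0,0],"angular":[0,0,0],"claw":1},{"slide":[0,0,0],"angular":[0,0,0],"claw":1}]'
python3 - <<'E'
from h import *
for n in("top","scene"):
    im=viewer.snapshot(n);cv2.imwrite(f"pics/{n}3.png",im)
    for z in (.018,.048):
      for r in tops(n,im,z): print(n,z,r[0],np.round(r[1],1),round(r[2],2))
a=cv2.imread("pics/scene3.png"); b=cv2.imread("pics/top3.png")
cv2.imwrite("pics/crop3.png",np.hstack([cv2.resize(a[80:260,230:380],(400,480)),cv2.resize(b[125:305,100:250],(400,480))]))
E
```

```text
t: 11.23
tcp_pos: [0.444, 0.2992, 0.0462]
tool_rot: [0.989, -0.145, 0.001, -0.0]
force: [0.3, 0.0, 0.0]
finger_gap: -0.001
gripper_force: 0.0
t: 11.9
tcp_pos: [0.4635, 0.3637, 0.0969]
tool_rot: [0.99, -0.144, 0.002, -0.001]
force: [-0.9, -0.1, -1.0]
finger_gap: 0.562
gripper_force: 0.0
top 0.018 [0.4331767  0.26421078] [ 56.9 146.9] -16.68
top 0.018 [0.57680481 0.01490387] [ 58.8 152.3] 8.8
top 0.018 [ 0.71543219 -0.29052972] [ 81.8 106.3] -6.77
top 0.048 [0.43428494 0.25716125] [ 55.2 142.3] -16.68
top 0.048 [0.573422   0.01564994] [ 57.  147.5] 8.8
top 0.048 [ 0.70771454 -0.28023303] [ 79.3 102.9] -6.77
scene 0.018 [ 0.70521594 -0.27566769] [80.7 99.8] -7.07
scene 0.018 [0.56832739 0.0256839 ] [ 71.  158.4] 9.1
scene 0.018 [0.43396304 0.26204196] [ 56.6 145.3] -16.95
scene 0.048 [ 0.71080396 -0.28283405] [77.9 96.3] -7.07
scene 0.048 [0.57865533 0.00808285] [ 68.6 152.9] 9.1
scene 0.048 [0.44894348 0.23625671] [ 54.7 140.3] -16.95
```

View pics/crop3.png

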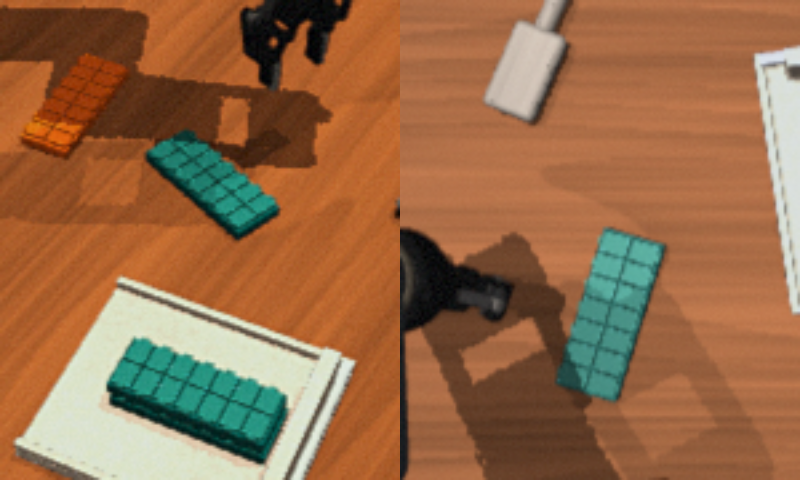

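The case has tipped over. It lies flat with lids up (crop centre ≈(610,315)), clear of everything. Next I grasp it.

```bash
python3 -m creep '[{"slide":[0,3.5,0],"angular":[0,0,0],"claw":1},{"slide":[0,3.5,0],"angular":[0,0,0],"claw":1},{"slide":[0,3.5,0],"angular":[0,0,0],"claw":1},{"slide":[0,0,0],"angular":[0,0,0],"claw":1},{"slide":[0,0,0],"angular":[0,0,0],"claw":1},{"slide":[0,0,0],"angular":[0,0,0],"claw":1}]'
python3 - <<'E'
from h import *
go([.4335,.263,.001],-16.8)
E
```

```text
t: 12.5
tcp_pos: [0.4322, 0.261, 0.0947]
tool_rot: [0.989, -0.145, -0.0, 0.0]
force: [-0.2, -0.5, -0.7]
finger_gap: 1.0
gripper_force: 0.0
turn [0.0003 0.0007 0.0016] slide@now cm [ 0.07 -0.23  9.37] slide@goal cm [ 0.06 -0.23  9.37] len 94
```

```bash
python3 -m creep '[{"slide":[0,-0.2,3],"angular":[0,0,0],"claw":1},{"slide":[0,0,3],"angular":[0,0,0],"claw":1},{"slide":[0,0,2.5],"angular":[0,0,0],"claw":1},{"slide":[0,0,0.8],"angular":[0,0,0],"claw":1},{"slide":[0,0,0],"angular":[0,0,0],"claw":-1},{"slide":[0,0,0],"angular":[0,0,0],"claw":-1},{"slide":[0,0,0],"angular":[0,0,0],"claw":-1},{"slide":[0,0,0],"angular":[0,0,0],"claw":-1},{"slide":[0,0,0],"angular":[0,0,0],"claw":-1}]' 25
python3 -m creep '[{"slide":[0,0,-3],"angular":[0,0,0],"claw":-1},{"slide":[0,0,-3],"angular":[0,0,0],"claw":-1},{"slide":[0,0,-3],"angular":[0,0,0],"claw":-1},{"slide":[0,0,-1],"angular":[0,0,-0.111],"claw":-1},{"slide":[0,0,0],"angular":[0,0,-0.111],"claw":-1},{"slide":[0,0,0],"angular":[0,0,-0.111],"claw":-1},{"slide":[0,0,0],"angular":[0,0,-0.112],"claw":-1},{"slide":[0,0,0],"angular":[0,0,0],"claw":-1},{"slide":[0,0,0],"angular":[0,0,0],"claw":-1}]' 25
python3 - <<'E'
from h import *
go([.5745,.0148,.1],8.8)
E
```

```text
t: 13.25
tcp_pos: [0.4335, 0.2636, 0.0034]
tool_rot: [0.99, -0.144, 0.001, -0.001]
force: [0.4, 0.7, -0.8]
finger_gap: 0.669
gripper_force: 28.5
t: 14.0
tcp_pos: [0.4328, 0.2633, 0.1028]
tool_rot: [0.997, 0.076, 0.0, -0.0]
force: [-0.7, -0.2, -1.6]
finger_gap: 0.664
gripper_force: 28.6
turn [-0.0002 -0.0009 -0.0017] slide@now cm [10.25 26.71  0.29] slide@goal cm [10.21 26.72  0.28] len 286
```

```bash
python3 -m creep '[{"slide":[1.28,3.34,0],"angular":[0,0,0],"claw":-1},{"slide":[1.28,3.34,0],"angular":[0,0,0],"claw":-1},{"slide":[1.28,3.34,0],"angular":[0,0,0],"claw":-1},{"slide":[1.28,3.34,0],"angular":[0,0,0],"claw":-1},{"slide":[1.28,3.34,0],"angular":[0,0,0],"claw":-1},{"slide":[1.28,3.34,0],"angular":[0,0,0],"claw":-1},{"slide":[1.28,3.34,0],"angular":[0,0,0],"claw":-1},{"slide":[1.28,3.34,0],"angular":[0,0,0],"claw":-1},{"slide":[0,0,1],"angular":[0,0,0],"claw":-1},{"slide":[0,0,1],"angular":[0,0,0],"claw":-1}]'
python3 -m creep '[{"slide":[0,0,1],"angular":[0,0,0],"claw":-1},{"slide":[0,0,0],"angular":[0,0,0],"claw":-1},{"slide":[0,0,0],"angular":[0,0,0],"claw":-1},{"slide":[0,0,0],"angular":[0,0,0],"claw":-1},{"slide":[0,0,0],"angular":[0,0,0],"claw":-1}]'
python3 - <<'E'
from h import *
go([.5745,.0150,.0514],8.8)
E
```

```text
t: 14.83
tcp_pos: [0.577, 0.0128, 0.0825]
tool_rot: [0.997, 0.074, 0.002, 0.0]
force: [-0.6, 0.3, -1.0]
finger_gap: 0.67
gripper_force: 28.6
t: 15.25
tcp_pos: [0.575, 0.016, 0.0725]
tool_rot: [0.997, 0.078, 0.0, 0.0]
force: [-0.0, 0.2, -1.1]
finger_gap: 0.67
gripper_force: 28.5
turn [ 0.0001 -0.0003  0.0025] slide@now cm [-0.07  0.09  2.11] slide@goal cm [-0.06  0.09  2.11] len 21
```

```bash
python3 -m creep '[{"slide":[-0.05,0.05,1],"angular":[0,0,0],"claw":-1},{"slide":[0,0,0.7],"angular":[0,0,0],"claw":-1},{"slide":[0,0,0.3],"angular":[0,0,0],"claw":-1},{"slide":[0,0,0],"angular":[0,0,0],"claw":-1},{"slide":[0,0,0.1],"angular":[0,0,0],"claw":-1},{"slide":[0,0,0],"angular":[0,0,0],"claw":-1},{"slide":[0,0,0],"angular":[0,0,0],"claw":-1}]'
python3 - <<'E'
from h import *
print(np.round(manip.sense()['force'],2))
go([.5745,.0150,.0514],8.8)
E
```

```text
t: 15.83
tcp_pos: [0.5747, 0.0144, 0.0512]
tool_rot: [0.997, 0.077, 0.0, 0.0]
force: [-0.1, -0.2, -1.9]
finger_gap: 0.675
gripper_force: 28.6
[-0.1  -0.19 -1.87]
turn [ 0.     -0.      0.0011] slide@now cm [-0.01 -0.06 -0.02] slide@goal cm [-0.01 -0.06 -0.02] len 1
```

```bash
python3 -m creep '[{"slide":[0,0,0.1],"angular":[0,0,0],"claw":-1},{"slide":[0,0,0],"angular":[0,0,0],"claw":-1},{"slide":[0,0,0],"angular":[0,0,0],"claw":1},{"slide":[0,0,0],"angular":[0,0,0],"claw":1},{"slide":[0,0,0],"angular":[0,0,0],"claw":1},{"slide":[0,0,0],"angular":[0,0,0],"claw":1},{"slide":[0,0,-2],"angular":[0,0,0],"claw":1},{"slide":[0,0,-3],"angular":[0,0,0],"claw":1},{"slide":[0,0,-3],"angular":[0,0,0],"claw":1},{"slide":[0,0,0],"angular":[0,0,0],"claw":1}]'
python3 -m creep '[{"slide":[-3.2,0,0],"angular":[0,0,0],"claw":-0.1},{"slide":[-3.2,0,0],"angular":[0,0,0],"claw":-0.1},{"slide":[-3.2,0,0],"angular":[0,0,0],"claw":-0.1},{"slide":[-3,0,0],"angular":[0,0,0],"claw":-0.1},{"slide":[0,0,0],"angular":[0,0,0],"claw":-0.1},{"slide":[0,0,0],"angular":[0,0,0],"claw":-0.1},{"slide":[0,0,0],"angular":[0,0,0],"claw":-0.1},{"slide":[0,0,0],"angular":[0,0,0],"claw":-0.1}]'
python3 - <<'E'
from h import *
print(np.round(manip.sense()['force'],2))
go([.451,-.004,.016],8.8)
for n in("top","scene"):
    im=viewer.snapshot(n);cv2.imwrite(f"pics/{n}4.png",im)
    for r in tops(n,im,.066): print(n,r[0],np.round(r[1],1),round(r[2],2))
a=cv2.imread("pics/scene4.png"); b=cv2.imread("pics/top4.png")
cv2.imwrite("pics/crop4.png",np.hstack([cv2.resize(a[130:310,190:370],(400,400),interpolation=3),cv2.resize(b[115:265,210:360],(400,400),interpolation=3)]))
E
```

```text
t: 16.67
tcp_pos: [0.5785, 0.014, 0.1354]
tool_rot: [0.997, 0.077, 0.005, 0.001]
force: [-0.1, -0.0, 0.6]
finger_gap: 0.998
gripper_force: 0.0
t: 17.33
tcp_pos: [0.4521, -0.0053, 0.1303]
tool_rot: [0.997, 0.077, 0.001, 0.0]
force: [0.7, 0.0, -0.1]
finger_gap: 0.449
gripper_force: 0.0
[ 0.73  0.03 -0.09]
turn [ 0.001  -0.0024  0.0013] slide@now cm [-0.12 -0.16 11.43] slide@goal cm [-0.09 -0.15 11.43] len 114
top [0.57439294 0.01543541] [ 57.5 144.2] 8.83
top [ 0.70296368 -0.27364218] [ 78.6 101.2] -6.7
scene [ 0.71456183 -0.28733273] [77.  95.1] -6.72
scene [0.57845532 0.01226482] [ 62.3 157.5] 7.31
```

View pics/crop4.png

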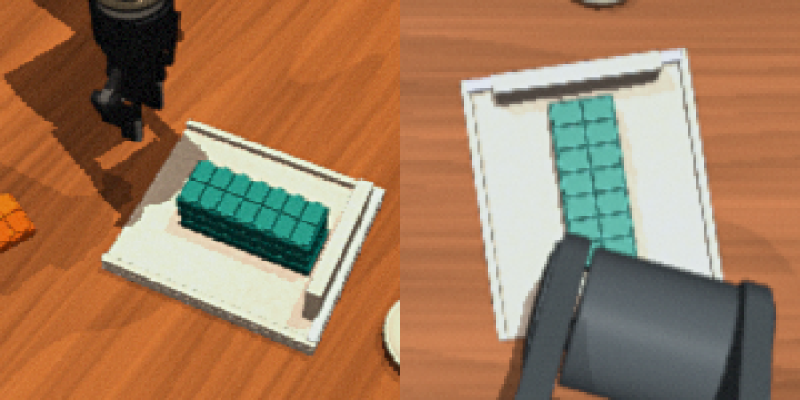

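The pile of three is neat, at about (255,225) in the scene crop, and short of the stop. The fingers are behind it with both spread. Next I lower and press along +x.

```bash
python3 -m creep '[{"slide":[0,-0.1,3],"angular":[0,0,0],"claw":-0.1},{"slide":[0,0,3],"angular":[0,0,0],"claw":-0.1},{"slide":[0,0,3],"angular":[0,0,0],"claw":-0.1},{"slide":[0,0,2.2],"angular":[0,0,0],"claw":-0.1},{"slide":[0,0,0],"angular":[0,0,0],"claw":-0.1},{"slide":[1,0,0],"angular":[0,0,0],"claw":-0.1},{"slide":[1,0,0],"angular":[0,0,0],"claw":-0.1},{"slide":[0.8,0,0],"angular":[0,0,0],"claw":-0.1},{"slide":[0,0,0],"angular":[0,0,0],"claw":-0.1},{"slide":[0,0,0],"angular":[0,0,0],"claw":-0.1}]' 60
python3 - <<'E'
from h import *
s=manip.sense();print(np.round(s['force'],2),np.round(s['ft_torque'],2))
go([.451+.04*.988,-.004+.04*.153,.017],8.8)
im=viewer.snapshot("scene");cv2.imwrite("pics/scene5.png",im)
cv2.imwrite("pics/crop5.png",cv2.resize(im[130:280,200:350],(600,600),interpolation=3))
E
```

```text
t: 18.27
tcp_pos: [0.4797, 0.0003, 0.0196]
tool_rot: [0.997, 0.078, 0.002, 0.001]
force: [0.5, -0.4, -0.3]
finger_gap: 0.449
gripper_force: 0.0
[ 0.53 -0.4  -0.28] [-0.02 -0.    0.05]
turn [ 0.0016 -0.0038  0.002 ] slide@now cm [ 1.1  -0.02  0.26] slide@goal cm [ 1.1  -0.02  0.26] len 11
```

View pics/crop5.png

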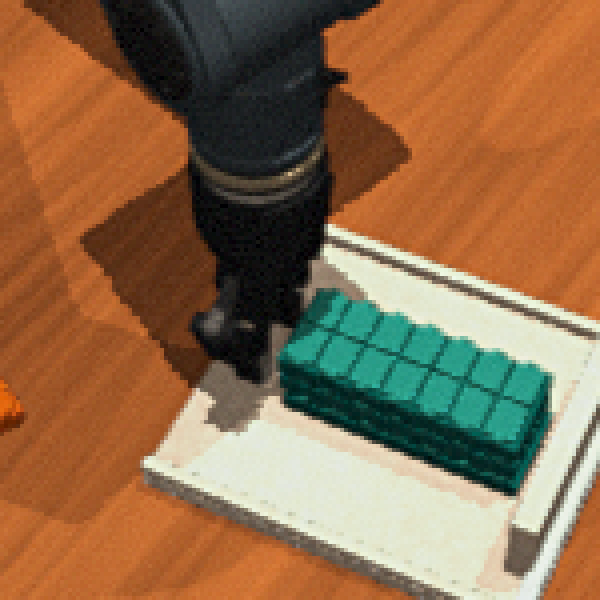

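The fingers stand low behind the pile with a small gap left, at about (265,370) in the crop. The end stop is about 15 mm ahead of the pile's far end.

```bash
python3 -m creep '[{"slide":[0.4,0,0.1],"angular":[0,0,0],"claw":-0.1},{"slide":[0.4,0,0.1],"angular":[0,0,0],"claw":-0.1},{"slide":[0.3,0,0],"angular":[0,0,0],"claw":-0.1},{"slide":[0.3,0,0],"angular":[0,0,0],"claw":-0.1},{"slide":[0,0,0],"angular":[0,0,0],"claw":-0.1},{"slide":[0,0,0],"angular":[0,0,0],"claw":-0.1}]'
python3 -m creep '[{"slide":[0.2,0,0],"angular":[0,0,0],"claw":-0.1},{"slide":[0.2,0,0],"angular":[0,0,0],"claw":-0.1},{"slide":[0.2,0,0],"angular":[0,0,0],"claw":-0.1},{"slide":[0,0,0],"angular":[0,0,0],"claw":-0.1},{"slide":[0,0,0],"angular":[0,0,0],"claw":-0.1}]'
python3 - <<'E'
from h import *
s=manip.sense();print(np.round(s['force'],2),np.round(s['ft_torque'],2))
im=viewer.snapshot("top")
for r in tops("top",im,.066): print(r[0],np.round(r[1],1),round(r[2],2))
E
```

```text
t: 18.82
tcp_pos: [0.4915, 0.0026, 0.0161]
tool_rot: [0.997, 0.077, -0.0, -0.0]
force: [-1.5, 0.5, 0.8]
finger_gap: 0.452
gripper_force: 0.3
t: 19.23
tcp_pos: [0.498, 0.0034, 0.0161]
tool_rot: [0.997, 0.077, 0.0, 0.0]
force: [-1.4, 0.8, -0.6]
finger_gap: 0.454
gripper_force: 0.7
[-1.38  0.75 -0.58] [0.03 0.28 0.  ]
[0.60862579 0.0212561 ] [ 58.  102.8] 8.31
[ 0.70271179 -0.27316696] [ 79.5 101.8] -6.64
```

```bash
python3 -m creep '[{"slide":[0.2,0,0],"angular":[0,0,0],"claw":-0.1},{"slide":[0.2,0,0],"angular":[0,0,0],"claw":-0.1},{"slide":[0,0,0],"angular":[0,0,0],"claw":-0.1}]'
python3 -m creep '[{"slide":[0.1,0,0],"angular":[0,0,0],"claw":-0.1},{"slide":[0.1,0,0],"angular":[0,0,0],"claw":-0.1},{"slide":[0,0,0],"angular":[0,0,0],"claw":-0.1}]'
python3 -m creep '[{"slide":[0.1,0,0],"angular":[0,0,0],"claw":-0.1},{"slide":[0.1,0,0],"angular":[0,0,0],"claw":-0.1},{"slide":[0,0,0],"angular":[0,0,0],"claw":-0.1}]'
python3 - <<'E'
from h import *
s=manip.sense();print(np.round(s['force'],2),np.round(s['ft_torque'],2))
E
```

```text
t: 19.53
tcp_pos: [0.4993, 0.0043, 0.016]
tool_rot: [0.997, 0.078, -0.002, -0.0]
force: [-6.0, -1.0, 1.4]
finger_gap: 0.449
gripper_force: 0.0
t: 19.78
tcp_pos: [0.4991, 0.0049, 0.0157]
tool_rot: [0.997, 0.078, -0.005, -0.001]
force: [-7.8, -2.7, 1.9]
finger_gap: 0.447
gripper_force: 0.0
t: 20.03
tcp_pos: [0.4988, 0.0056, 0.0155]
tool_rot: [0.997, 0.077, -0.007, -0.002]
force: [-11.2, -2.6, 2.4]
finger_gap: 0.452
gripper_force: 0.0
[-11.22  -2.58   2.36] [-0.28  1.39 -0.04]
```

```bash
python3 - <<'E'
from h import *
im=viewer.snapshot("scene");b=viewer.snapshot("top")
cv2.imwrite("pics/crop6.png",np.hstack([cv2.resize(im[170:290,230:370],(490,420),interpolation=3),cv2.resize(b[125:215,240:306],(308,420),interpolation=3)]))
E
```

```text
(no output)
```

View pics/crop6.png

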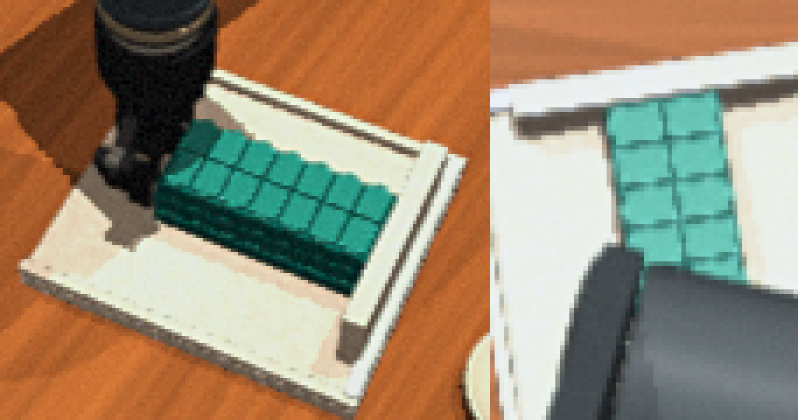

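The top case now bears on the stop, but the finger knuckles may be reaching the pile before the tips do. I'll back off and tip the tool so the fingertips lead. Then I'll press each level at about 10 N, starting from the bottom.

```bash
python3 -m creep '[{"slide":[-1,0,0],"angular":[0,0,0],"claw":-0.1},{"slide":[-1.2,0,0],"angular":[0,0,0],"claw":-0.1},{"slide":[0,0,0],"angular":[0,0.087,0],"claw":-0.1},{"slide":[0,0,0],"angular":[0,0.087,0],"claw":-0.1},{"slide":[0,0,0],"angular":[0,0,0],"claw":-0.1},{"slide":[0,0,0],"angular":[0,0,0],"claw":-0.1},{"slide":[0,0,0],"angular":[0,0,0],"claw":-0.1}]'
python3 - <<'E'
from h import *
s=manip.sense();print(np.round(s['force'],2),np.round(s['ft_torque'],2),R.from_quat(s['tool_rot']).as_matrix()[:,2].round(3))
E
```

```text
t: 20.72
tcp_pos: [0.4863, 0.0027, 0.0162]
tool_rot: [0.994, 0.078, 0.075, -0.009]
force: [-0.3, -1.0, 0.5]
finger_gap: 0.452
gripper_force: 0.0
[-0.33 -1.04  0.5 ] [ 0.    0.04 -0.01] [ 0.148  0.029 -0.989]
```

```bash
python3 -m creep '[{"slide":[0.5,0,0.08],"angular":[0,0,0],"claw":-0.1},{"slide":[0.4,0,0.06],"angular":[0,0,0],"claw":-0.1},{"slide":[0.2,0,0.03],"angular":[0,0,0],"claw":-0.1},{"slide":[0,0,0],"angular":[0,0,0],"claw":-0.1},{"slide":[0,0,0],"angular":[0,0,0],"claw":-0.1}]'
for i in 1; do python3 -m creep '[{"slide":[0.2,0,0.03],"angular":[0,0,0],"claw":-0.1},{"slide":[0.1,0,0.015],"angular":[0,0,0],"claw":-0.1},{"slide":[0,0,0],"angular":[0,0,0],"claw":-0.1}]'; done
python3 -m creep '[{"slide":[0.2,0,0.03],"angular":[0,0,0],"claw":-0.1},{"slide":[0,0,0],"angular":[0,0,0],"claw":-0.1}]'
python3 -m creep '[{"slide":[0.2,0,0.03],"angular":[0,0,0],"claw":-0.1},{"slide":[0,0,0],"angular":[0,0,0],"claw":-0.1}]'
python3 - <<'E'
from h import *
s=manip.sense();print(np.round(s['force'],2),np.round(s['ft_torque'],2))
E
```

```text
t: 21.13
tcp_pos: [0.4957, 0.0052, 0.0159]
tool_rot: [0.994, 0.078, 0.074, -0.009]
force: [0.3, -0.0, -0.1]
finger_gap: 0.454
gripper_force: 0.0
t: 21.38
tcp_pos: [0.4984, 0.0055, 0.0159]
tool_rot: [0.994, 0.078, 0.074, -0.009]
force: [0.2, -0.1, 0.5]
finger_gap: 0.452
gripper_force: 0.0
t: 21.55
tcp_pos: [0.5, 0.006, 0.0158]
tool_rot: [0.994, 0.078, 0.074, -0.009]
force: [0.3, 0.2, 0.4]
finger_gap: 0.449
gripper_force: 0.1
t: 21.72
tcp_pos: [0.5006, 0.0066, 0.0157]
tool_rot: [0.994, 0.078, 0.072, -0.01]
force: [-3.3, -0.7, 2.4]
finger_gap: 0.453
gripper_force: 2.0
[-3.3  -0.7   2.36] [-0.31  0.58 -0.13]
```

```bash
python3 -m creep '[{"slide":[0.2,0,0.03],"angular":[0,0,0],"claw":-0.1},{"slide":[0,0,0],"angular":[0,0,0],"claw":-0.1}]'
python3 -m creep '[{"slide":[0.1,0,0.015],"angular":[0,0,0],"claw":-0.1},{"slide":[0,0,0],"angular":[0,0,0],"claw":-0.1}]'
python3 -m creep '[{"slide":[0.1,0,0.015],"angular":[0,0,0],"claw":-0.1},{"slide":[0,0,0],"angular":[0,0,0],"claw":-0.1}]'
python3 - <<'E'
from h import *
s=manip.sense();print(np.round(s['force'],2),np.round(s['ft_torque'],2))
E
```

```text
t: 21.88
tcp_pos: [0.5019, 0.0071, 0.0157]
tool_rot: [0.994, 0.078, 0.072, -0.01]
force: [-4.9, -1.6, 3.2]
finger_gap: 0.45
gripper_force: 2.7
t: 22.05
tcp_pos: [0.5024, 0.0073, 0.0157]
tool_rot: [0.994, 0.078, 0.072, -0.01]
force: [-5.6, -2.2, 5.2]
finger_gap: 0.452
gripper_force: 3.3
t: 22.22
tcp_pos: [0.5025, 0.0075, 0.0156]
tool_rot: [0.994, 0.078, 0.071, -0.01]
force: [-8.6, -3.6, 5.6]
finger_gap: 0.448
gripper_force: 4.3
[-8.62 -3.57  5.62] [-0.71  1.21 -0.19]
```

```bash
python3 -m creep '[{"slide":[0.1,0,0.015],"angular":[0,0,0],"claw":-0.1},{"slide":[0,0,0],"angular":[0,0,0],"claw":-0.1},{"slide":[0,0,0],"angular":[0,0,0],"claw":-0.1}]'
python3 -m creep '[{"slide":[-1,0,-0.15],"angular":[0,0,0],"claw":-0.1},{"slide":[-0.5,0.25,-0.1],"angular":[0,0,0],"claw":-0.1},{"slide":[0.27,0,-1.8],"angular":[0,0,0],"claw":-0.1},{"slide":[0,0,0],"angular":[0,0,0],"claw":-0.1},{"slide":[0,0,0],"angular":[0,0,0],"claw":-0.1},{"slide":[0,0,0],"angular":[0,0,0],"claw":-0.1}]'
python3 - <<'E'
from h import *
s=manip.sense();print(np.round(s['force'],2),np.round(s['ft_torque'],2),R.from_quat(s['tool_rot']).as_matrix()[:,[0,2]].T.round(3))
E
```

```text
t: 22.47
tcp_pos: [0.5025, 0.0076, 0.0155]
tool_rot: [0.994, 0.078, 0.07, -0.011]
force: [-9.4, -5.1, 6.4]
finger_gap: 0.451
gripper_force: 5.4
t: 22.97
tcp_pos: [0.4934, 0.0018, 0.0343]
tool_rot: [0.994, 0.078, 0.075, -0.009]
force: [-0.0, -0.2, -0.6]
finger_gap: 0.449
gripper_force: 0.0
[-0.03 -0.21 -0.61] [-0.03  0.02 -0.05] [[ 0.977  0.154  0.15 ]
 [ 0.147  0.03  -0.989]]
```

```bash
python3 -m creep '[{"slide":[0.4,0,0.06],"angular":[0,0,0],"claw":-0.1},{"slide":[0.3,0,0.04],"angular":[0,0,0],"claw":-0.1},{"slide":[0,0,0],"angular":[0,0,0],"claw":-0.1},{"slide":[0.2,0,0.03],"angular":[0,0,0],"claw":-0.1},{"slide":[0,0,0],"angular":[0,0,0],"claw":-0.1}]'
python3 -m creep '[{"slide":[0.2,0,0.03],"angular":[0,0,0],"claw":-0.1},{"slide":[0,0,0],"angular":[0,0,0],"claw":-0.1}]'
python3 -m creep '[{"slide":[0.2,0,0.03],"angular":[0,0,0],"claw":-0.1},{"slide":[0,0,0],"angular":[0,0,0],"claw":-0.1}]'
python3 -m creep '[{"slide":[0.1,0,0.015],"angular":[0,0,0],"claw":-0.1},{"slide":[0,0,0],"angular":[0,0,0],"claw":-0.1}]'
```

```text
t: 23.38
tcp_pos: [0.502, 0.0035, 0.0341]
tool_rot: [0.994, 0.078, 0.074, -0.009]
force: [-0.3, 0.3, -1.4]
finger_gap: 0.453
gripper_force: 0.0
t: 23.55
tcp_pos: [0.5028, 0.004, 0.0341]
tool_rot: [0.994, 0.078, 0.073, -0.01]
force: [-1.4, -1.1, 0.5]
finger_gap: 0.445
gripper_force: 0.8
t: 23.72
tcp_pos: [0.503, 0.0043, 0.034]
tool_rot: [0.994, 0.078, 0.071, -0.01]
force: [-4.4, -3.8, 1.8]
finger_gap: 0.452
gripper_force: 2.9
t: 23.88
tcp_pos: [0.503, 0.0045, 0.034]
tool_rot: [0.994, 0.078, 0.071, -0.01]
force: [-7.0, -5.8, 4.0]
finger_gap: 0.447
gripper_force: 4.0
```

```bash
python3 -m creep '[{"slide":[0.1,-0.0,0.015],"angular":[0,0,0],"claw":-0.1},{"slide":[0,0,0],"angular":[0,0,0],"claw":-0.1}]'
python3 -m creep '[{"slide":[-1,0,-0.15],"angular":[0,0,0],"claw":-0.1},{"slide":[-0.4,0,-0.1],"angular":[0,0,0],"claw":-0.1},{"slide":[0.27,0,-1.8],"angular":[0,0,0],"claw":-0.1},{"slide":[0,0,0],"angular":[0,0,0],"claw":-0.1},{"slide":[0,0,0],"angular":[0,0,0],"claw":-0.1},{"slide":[0.4,0,0.06],"angular":[0,0,0],"claw":-0.1},{"slide":[0.3,0,0.04],"angular":[0,0,0],"claw":-0.1},{"slide":[0,0,0],"angular":[0,0,0],"claw":-0.1}]'
python3 -m creep '[{"slide":[0.2,0,0.03],"angular":[0,0,0],"claw":-0.1},{"slide":[0,0,0],"angular":[0,0,0],"claw":-0.1}]'
python3 -m creep '[{"slide":[0.2,0,0.03],"angular":[0,0,0],"claw":-0.1},{"slide":[0,0,0],"angular":[0,0,0],"claw":-0.1}]'
```

```text
t: 24.05
tcp_pos: [0.503, 0.0047, 0.0339]
tool_rot: [0.994, 0.078, 0.07, -0.01]
force: [-9.4, -6.6, 5.9]
finger_gap: 0.45
gripper_force: 5.1
t: 24.72
tcp_pos: [0.5017, 0.0031, 0.0527]
tool_rot: [0.994, 0.078, 0.075, -0.009]
force: [0.4, 0.1, -1.2]
finger_gap: 0.448
gripper_force: 0.0
t: 24.88
tcp_pos: [0.5028, 0.0035, 0.0527]
tool_rot: [0.994, 0.078, 0.074, -0.009]
force: [0.3, 0.4, 1.2]
finger_gap: 0.45
gripper_force: 0.0
t: 25.05
tcp_pos: [0.503, 0.004, 0.0526]
tool_rot: [0.994, 0.078, 0.072, -0.01]
force: [-3.2, -2.1, 0.4]
finger_gap: 0.449
gripper_force: 1.6
```

```bash
python3 -m creep '[{"slide":[0.2,0,0.03],"angular":[0,0,0],"claw":-0.1},{"slide":[0.1,0,0.015],"angular":[0,0,0],"claw":-0.1},{"slide":[0,0,0],"angular":[0,0,0],"claw":-0.1}]'
python3 -m creep '[{"slide":[0.05,0,0.01],"angular":[0,0,0],"claw":-0.1},{"slide":[0,0,0],"angular":[0,0,0],"claw":-0.1}]'
python3 -m creep '[{"slide":[-1,0,-0.15],"angular":[0,0,0],"claw":-0.1},{"slide":[-1,0,-0.15],"angular":[0,0,0],"claw":-0.1},{"slide":[-1,0,-2],"angular":[0,0,0],"claw":-0.1},{"slide":[-1,0,-3],"angular":[0,-0.087,0],"claw":-0.1},{"slide":[0,0,-3],"angular":[0,-0.087,0],"claw":-0.1},{"slide":[0,0,-3],"angular":[0,0,0],"claw":-0.1},{"slide":[-2,3.5,0],"angular":[0,0,0],"claw":-0.1},{"slide":[-2,3.5,0],"angular":[0,0,0],"claw":-0.1},{"slide":[-1,3.5,0],"angular":[0,0,0],"claw":-0.1},{"slide":[0,3.5,0],"angular":[0,0,0],"claw":-0.1}]'
python3 -m creep '[{"slide":[0,3.5,0],"angular":[0,0,0],"claw":-0.1},{"slide":[0,3.5,0],"angular":[0,0,0],"claw":-0.1},{"slide":[0,3.5,0],"angular":[0,0,0],"claw":-0.1},{"slide":[0,3.5,0],"angular":[0,0,0],"claw":-0.1},{"slide":[0,0,0],"angular":[0,0,0],"claw":-0.1},{"slide":[0,0,0],"angular":[0,0,0],"claw":-0.1},{"slide":[0,0,0],"angular":[0,0,0],"claw":-0.1}]'
python3 - <<'E'
from h import *
for n in("top","scene"):
    im=viewer.snapshot(n);cv2.imwrite(f"pics/{n}7.png",im)
    for r in tops(n,im,.066): print(n,r[0],np.round(r[1],1),round(r[2],2))
a=cv2.imread("pics/scene7.png"); b=cv2.imread("pics/top7.png")
cv2.imwrite("pics/crop7.png",np.hstack([cv2.resize(a[175:295,235:370],(472,420),interpolation=3),cv2.resize(b[125:245,240:330],(315,420),interpolation=3)]))
E
```

```text
t: 25.3
tcp_pos: [0.5031, 0.0045, 0.0524]
tool_rot: [0.994, 0.078, 0.07, -0.01]
force: [-8.5, -6.3, 5.3]
finger_gap: 0.451
gripper_force: 5.0
t: 25.47
tcp_pos: [0.5031, 0.0045, 0.0524]
tool_rot: [0.994, 0.078, 0.069, -0.01]
force: [-9.9, -7.3, 6.4]
finger_gap: 0.448
gripper_force: 5.6
t: 26.3
tcp_pos: [0.4303, -0.15, 0.1567]
tool_rot: [0.997, 0.079, -0.01, -0.004]
force: [0.5, 0.9, -0.6]
finger_gap: 0.449
gripper_force: 0.0
t: 26.88
tcp_pos: [0.4539, -0.2872, 0.155]
tool_rot: [0.997, 0.078, -0.01, -0.004]
force: [-0.3, 0.7, -0.2]
finger_gap: 0.449
gripper_force: 0.0
top [0.58696802 0.01789483] [ 58.3 148.5] 8.61
top [ 0.70267804 -0.27369305] [ 78.7 101.8] -6.77
scene [ 0.71453296 -0.28757745] [77.6 95.1] -6.72
scene [0.58809821 0.01482789] [ 59.6 146.3] 8.86
```

View pics/crop7.png

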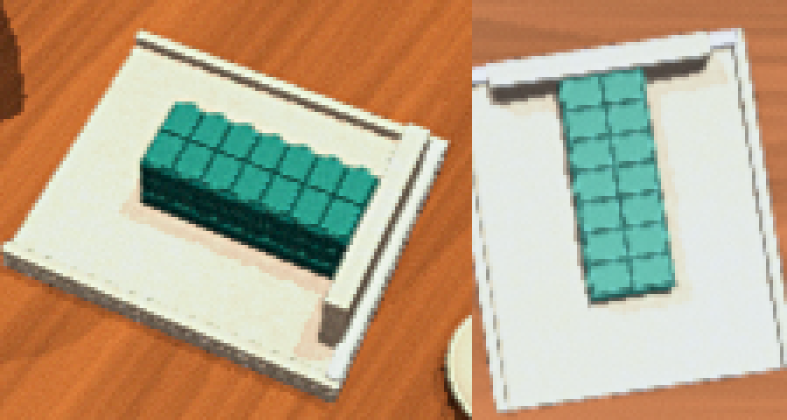

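The pile is against the stop: three cases, lids up. Its centre is within about 1 mm of the predicted home pose and its yaw is in line with the tray. All three levels stopped at the same press position to about 0.1 mm.

```bash
python3 -c "
from station import ticket
print(ticket.sign_off())"
```

```text
the job is handed in; nothing more can be done
None
```

The three teal cases are stacked flat, lids up, on the tray and pressed against the end stop at about 10–12 N per level; the job is handed in after about 27 s of robot time, with no verdict returned.

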